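# Close the polishing-wheel guard gate on its drop latch

## Robot

A 6-joint arm with a two-finger parallel gripper is mounted at the origin on the work surface. World frame = base frame: x ahead of the robot, y to its left, z up, the work surface at z = 0. Lengths are in m, angles in rad, forces in N, time in s.
With the tool pointing down it reaches from about 0.275 to 0.825 m from the base axis. Payload 4.9 kg.
Tool frame: the origin (TCP) lies between the finger pads; the fingertips stand 19 mm ahead of it and the grasp point (between the pads) is the TCP; z points along the fingers, y is the line along which they close (so a half turn about z gives the same grasp; the last joint's range is limited). The gripper opens to 85 mm and grips with 20 to 120 N. Pads are 22 mm wide; open, the fingers measure 114 mm over their backs; the gripper's body (76 mm by 85 mm) begins 54 mm behind the grasp point. The pads swing forward as they close: fully open they stand 13 mm farther back than shut.
Start: joints at [-1.31, 0.326, -0.193, 1.052, 0, 1.437], TCP at [0.212, -0.508, 0.25] pointing down, gripper open.
Joint ranges: [-2.65, 2.65], [-0.97, 1.79], [-1.3, 1.35], [-1.93, 2.1], [-1.47, 1.37], [-3.14, 3.14]. Speed limits (rad/s): [2.57, 2.57, 3.14, 3.14, 3.14, 3.14].

## Interface

Orientations are given as a unit quaternion [w, x, y, z].
In Python, from rig import bot gives the robot as it stands.
- The arm moves only by the shell command python3 -m creep 'ROWS' [FORCE]. ROWS is text: rows parted by semicolons, each of 5 numbers parted by spaces: the shift along the tool's x, y, z in units of 40 mm (1.0 is 40 mm), then the turn about the tool's z in units of 6 degrees (1.0 is 6 degrees), then the finger opening in mm, from 0 to 85.4. A call has 1 to 12 rows; each row shifts and turns the commanded pose from where the row before left it, along the tool's axes as they then stand; what a row does not reach is not made up. A row lasts 1/10 s, in which the tool goes at most 50 mm and 8.59 degrees, less where a joint would pass 70% of its speed; a pose out of reach is approached as far as the arm can. A call is refused whole if a number of a shift passes 1 or a number of a turn 1, either way. A call with a gripper value outside its range is refused whole. The fingers move at their own pace and stop on an object; FORCE is the grip in N (left out, the last holds). Time passes only in rows, so rows that do not move let the fingers close. It gives the time, the measured TCP pose, the force, the opening and the grip force at its end, in the units of the state.
- bot.observe(): the state, without advancing time (a new reading comes with each control period).
- bot.capture(name): name is "scene" or "top" or "wrist"; returns a dict with "image" (400x640x3 uint8, red, green, blue), "range_z" (400x640 float32, m along the optical axis (not along the pixel's ray), 0 where there is no reading), "camera_matrix" (3x3 intrinsics, pixels), "rvec" (rotation vector, rad) and "tvec" (3), from world to camera coordinates, as OpenCV has them; the wrist camera has in their place "hand_eye" (4x4, takes a point from camera to tool coordinates, whose origin is the TCP and whose axes are the flange's). Camera axes: x right, y down, z forward; pixel columns grow to the right and rows downward; lengths in m; the calibration is good to about 2 mm. A picture is of the moment at which its call begins: read the wrist's pose just before it.
- bot.close_job(): hands the job in; it is judged then, once.
Trained networks look in the newest picture that a camera, given by its name, has taken for a name from the list of things; names that differ only in an ending like _2 or _b are one class to them, and where a whole thing is asked for, a point or a joint stands for the part that bears it (a point fixed in the world has none). Each returns a list of dicts, best first, with "score" (0 to 1); they miss things now and then, are a little off and sometimes report something else, mostly with a low value. They report only what shows in the picture. A call takes as long as a camera call.
- bot.trace(query, camera): "region" (400x640 bool, what is visible of it) and "centre" ([column, row] in pixels, amid what is visible of it).
The state is a dict: "time_s": time; "joints": joint angles; "dq": joint speeds; "joint_efforts": joint torques, N m; "ee_pos": TCP position; "tool_rot": TCP orientation; "force": force on the tool from outside, world axes, zero at the start; "wrist_torque": the same for the moment, N m; "grip_width": opening from 0.0 (shut) to 1.0 (fully open); "gripper_force": force on a finger pad.
Only numpy, scipy, OpenCV 4.12 (cv2) and the standard library are available. Lean on these libraries where they do the work, as an engineer would, in place of code of your own. Each camera call takes 0.05 s, during which the arm holds its last target. There are 200 camera calls.

## Task

Shut the yellow gate of the polishing-wheel guard and latch it: lift the drop bar by its red knob, carry it over the striker as the gate closes against its spring buffer, feel for the back of the keeper without ramming the gate or bar against it (about 20 N is plenty), and let the bar right down into the keeper's notch so that it lies level and holds the gate when you let go. Leave everything else on the bench where it is.

Things in the scene. Friction and masses are not known exactly. Their poses are not given: they have to be found in the camera images.
- guard: Fixed see-through wheel guard, an open-topped pen 260 x 330 mm, 180 mm high, clear panels on aluminium posts; a red polishing motor stands on its +y side, its 150 mm buff inside (top at 200 mm). Origin on the bench, middle of the gate opening; x points into the guard, square to the closed gate, y to the hinge post, z up. The latch post is centred at y = -150 mm, front face at x = -15 mm.
- hinge_foot (a point): The vertical hinge line of the gate at bench height, 130 mm to +y of the guard's origin. The gate swings about this line.
- gate (a joint): Gate angle, rad: 0 = closed with the keeper at its mark; grows as the gate opens towards the robot (clockwise from above); range -0.08 to 0.9. Turning it takes about 0.5 N at the knob; it stays where it is left, until it meets the spring buffer at about 0.06.
- gate_leaf: Yellow-framed clear gate leaf, 252 mm wide, 16 mm thick, from 30 to 180 mm above the bench, about 1 kg; it carries the latch bar. Origin on the hinge line at bench height; -y runs along the leaf to its free edge, +x is square to the leaf, the way it closes.
- latch (a joint): Angle of the drop latch bar, rad: 0 = level, fully down on the floor of the keeper's notch; grows as its free end is lifted; from -0.04 (lower stop: hanging, gate open) to 0.18 (upper stop). It turns freely about latch_pivot, on an axis square to the leaf, and falls by its own weight (about 0.3 kg). It clears the striker at 0.11 and more.
- latch_pivot (a point): Pivot of the latch bar: 35 mm out from the leaf's middle plane (robot side), 80 mm from the hinge line, 165 mm high. The bar is flat steel, 8 mm thick (square to the leaf), 20 mm high; it runs from the pivot past the leaf's free edge to 240 mm from the pivot and crosses the keeper 200 mm from the pivot.
- lift_knob (a point): Middle of the red upright lift knob on the bar: cylinder, 22 mm diameter, 35 mm high, on a thin 25 mm stem; 120 mm from the pivot along the bar, 52.5 mm above the bar's middle line, 218 mm above the bench with the bar level. Free all round, above the gate's top edge. A pinch square to the leaf lets it turn between the pads as the bar lifts.
- keeper_mark (a point): Nominal middle of the keeper's notch floor: 35 mm in front of the closed gate's plane, 150 mm to -y of the guard's origin, 155 mm high, 280 mm from the hinge line. The dark steel keeper sits on slotted screw holes: its real place is up to 10 mm further in or out along the guard's x, different every time and not reported. Feel for it.
- striker_mark (a point): Nominal top of the striker, the keeper's blunt nose on the robot side: 9 mm thick, flat on top, 22 mm above the notch floor; moves with the keeper. Behind it lies the notch, 13 mm wide, open upward, for the 8 mm bar, then a back plate 48 mm high above the notch floor, which stops even a raised bar and marks the gate's full travel. Keeper 24 mm wide.
- buffer_tip (a point): Rubber tip (18 mm diameter) of the spring buffer at rest, 248 mm from the hinge line. It meets the leaf at a gate angle of about 0.06 with 1.2 N, then 0.3 N per mm, and thrusts the gate out unless latched. Seating the gate takes 3 to 12 N at the lift knob against it; past that, at about 15 N, the bar bears on the keeper's back plate.
- compound_brown: Brown polishing compound bar, 100 x 42 x 32 mm, inside the guard; origin under its centre.
- compound_green: Green polishing compound bar, 100 x 42 x 32 mm, on the bench; origin under its centre.
- spare_buff: Cream cloth-coloured buff disc lying flat, 140 mm diameter, 24 mm thick; origin under its centre.
- brass_knob: Brass door knob waiting to be polished, 52 mm diameter, 58 mm high; origin under its centre.
- paste_jar: Jar of polishing paste with black lid, 64 mm diameter, 70 mm high; origin under its centre.
- brush: Bench brush lying on the bench, about 200 mm long; origin under its middle.
- wrench: Open-ended steel wrench lying on the bench, about 180 mm long; origin under its middle.

How it is judged:
On the way:
1. the raised bar is carried over the striker while the gate is brought nearly shut (value of joint gate below 0.09 rad and value of joint latch above 0.1 rad), for 0.1 s.
At the end, for the whole second after the job is handed in: The gate is shut (gate angle under 0.055 rad) and held there at rest by its bar, which lies fully down in the keeper's notch (latch angle between -0.02 and 0.03 rad: not on top of the striker, not hanging in front of it, not stuck half way), with the robot off it (value of joint gate below 0.055 rad and value of joint latch between -0.02 and 0.03 rad and velocity of joint gate between -0.02 and 0.02 rad/s); the robot touches nothing.
It fails at once if the gate or its bar is rammed against the keeper or the guard (more than 30 N between them) (contact force between gate_leaf and guard above 30 N).
It fails at once if a compound bar, the spare buff, the brass knob, the paste jar, the brush or the wrench is pushed more than 20 mm out of its place (distance of any of compound_brown, compound_green, spare_buff, brass_knob, paste_jar, brush, wrench from where it was at the start of the episode above 0.02 m).
It also fails if it takes over 64 s, if anything falls off the work surface, if the arm or the gripper's body presses on something with over 40 N, if the wrist force passes 120 N, or if a joint passes its speed limit or range.

## Working session

There is one attempt and no reset: what is moved stays moved. The work goes in short steps, Python scripts to look and compute and a shell command to move; the robot and the scene stay as the last step left them, time stands still between calls to the robot, and variables do not carry over. Pictures are saved under pics/ and viewed, at most 10 in all, crops included, and the job is handed in when it is done.

```bash
ls; mkdir -p pics; cat > h.py <<'E'
import numpy as np, cv2
from scipy.spatial.transform import Rotation as R
from rig import bot
def world(c,mask):
    K=c["camera_matrix"];v,u=np.nonzero(mask&(c["range_z"]>0));z=c["range_z"][v,u]
    p=np.stack([(u-K[0,2])/K[0,0]*z,(v-K[1,2])/K[1,1]*z,z],1)
    M=cv2.Rodrigues(np.array(c["rvec"],float))[0]
    return (p-np.array(c["tvec"]).ravel())@M, u, v
def save(c,n): cv2.imwrite("pics/"+n,c["image"][:,:,::-1])
E
python3 - <<'E'
from h import *
s=bot.observe();print({k:np.round(v,3) for k,v in s.items()})
for cam in("scene","top"):
    c=bot.capture(cam);save(c,cam+".png")
    for q in("lift_knob","gate_leaf","latch","keeper_mark","guard","hinge_foot"):
        try:
            for d in bot.trace(q,cam)[:2]:
                p,_,_=world(c,d["region"]);print(cam,q,round(d["score"],2),np.round(d["centre"]),len(p),np.round(np.median(p,0),3),np.round(np.percentile(p,[2,98],0),3).tolist())
        except Exception as e: print(cam,q,e)
E
```

```text
pics
{'time_s': np.float64(0.0), 'joints': array([-1.31 ,  0.327, -0.194,  1.052,  0.   ,  1.437]), 'dq': array([ 0.001, -0.002,  0.001,  0.001, -0.   , -0.002]), 'joint_efforts': array([-3.0000e-03, -4.4340e+01,  2.6244e+01,  1.6000e-02, -0.0000e+00,
       -0.0000e+00]), 'ee_pos': array([ 0.211, -0.507,  0.249]), 'tool_rot': array([-0.001,  0.981,  0.196, -0.   ]), 'force': array([0.201, 0.374, 0.053]), 'wrist_torque': array([ 0.017,  0.005, -0.024]), 'gripper_force': np.float64(0.0), 'grip_width': np.float64(1.001)}
scene lift_knob 0.82 [293. 181.] 271 [ 0.545 -0.022  0.172] [[0.419, -0.139, 0.003], [0.596, 0.097, 0.232]]
scene gate_leaf 0.92 [300. 207.] 1556 [0.593 0.022 0.159] [[0.479, -0.088, 0.003], [0.656, 0.127, 0.219]]
scene gate_leaf 0.23 [298. 180.] 223 [ 0.543 -0.023  0.173] [[0.384, -0.178, 0.003], [0.596, 0.096, 0.232]]
scene latch 0.67 [380. 234.] 421 [0.458 0.264 0.058] [[0.416, 0.227, 0.005], [0.475, 0.29, 0.075]]
scene latch 0.57 [294. 182.] 300 [ 0.546 -0.021  0.172] [[0.493, -0.13, 0.152], [0.599, 0.099, 0.232]]
scene keeper_mark 0.95 [297. 279.] 21444 [0.807 0.1
[... 189 characters left out ...]
282.] 20696 [0.808 0.167 0.119] [[0.569, -0.132, 0.005], [0.981, 0.487, 0.206]]
top lift_knob 0.63 [333. 186.] 271 [ 0.535 -0.03   0.171] [[0.499, -0.119, -0.0], [0.593, 0.094, 0.233]]
top gate_leaf 0.8 [311. 175.] 1476 [0.585 0.022 0.176] [[0.511, -0.09, 0.041], [0.646, 0.133, 0.231]]
top latch 0.61 [332. 187.] 386 [ 0.542 -0.023  0.171] [[0.494, -0.125, 0.104], [0.592, 0.094, 0.233]]
top keeper_mark 0.81 [286. 111.] 21995 [0.758 0.102 0.111] [[0.573, -0.131, 0.002], [0.952, 0.45, 0.204]]
top guard 0.76 [286. 111.] 22003 [0.757 0.102 0.113] [[0.564, -0.131, 0.002], [0.951, 0.45, 0.204]]
top hinge_foot 0.76 [283. 110.] 21828 [0.758 0.103 0.112] [[0.571, -0.131, 0.002], [0.952, 0.451, 0.204]]
```

View pics/scene.png

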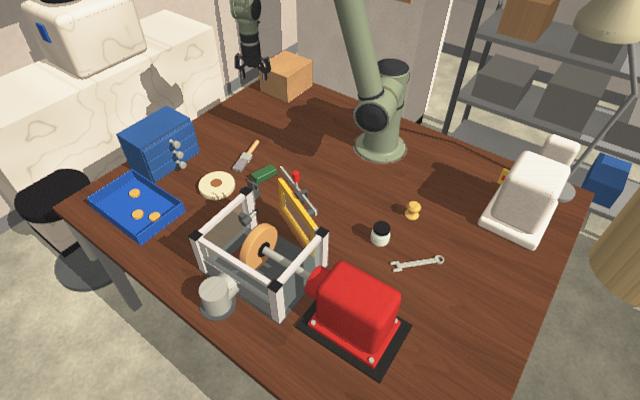

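View pics/top.png

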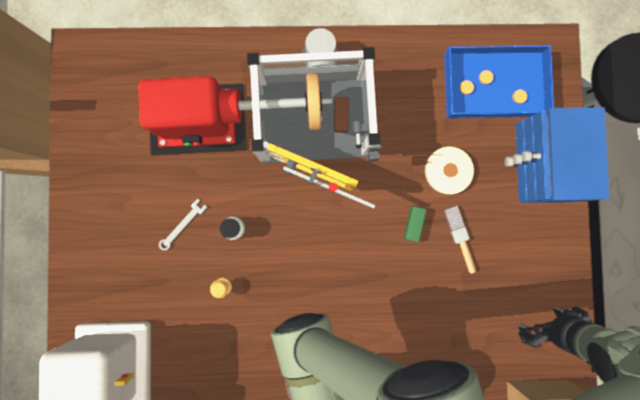

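The pictures show the guard with its gate open about 0.4 rad toward the robot. The red knob is at top pixel (333,187), the hinge near (268,150) and the keeper near (374,153). Next I'll fit the geometry.

```bash
cat > geo.py <<'E'
from h import *
def run(cam,c=None):
    c=c or bot.capture(cam);im=c["image"].astype(int);r,g,b=im[...,0],im[...,1],im[...,2]
    full=np.ones(r.shape,bool);p,u,v=world(c,full);col=im[v,u];r,g,b=col.T
    box=(p[:,0]>.4)&(p[:,0]<1)&(p[:,1]>-.25)&(p[:,1]<.25)
    red=box&(r>120)&(g<60)&(b<60)&(p[:,2]>.195)&(p[:,0]<.64)&(p[:,1]<.12)
    k=p[red];print(cam,"knob",len(k),k.mean(0).round(4),np.ptp(k,axis=0).round(3), k.max(0).round(3))
    y=box&(r>150)&(g>110)&(b<70)&(p[:,2]>.165)&(p[:,2]<.195)
    yl=p[y];d=cv2.fitLine(yl[:,:2].astype(np.float32),cv2.DIST_HUBER,0,.01,.01).ravel();t=(yl[:,:2]-d[2:])@d[:2]
    print("leaf",len(yl),np.round(d,4),"ends",(d[2:]+np.outer(np.percentile(t,[1,99]),d[:2])).round(3).tolist())
    w=box&(r>150)&(abs(r-b)<45)&(p[:,2]>.16)&(p[:,2]<.215)&(p[:,0]>.6)
    q=p[w];print("white",len(q),"z",np.percentile(q[:,2],[5,50,95]).round(3),cv2.minAreaRect(q[:,:2].astype(np.float32)),cv2.boxPoints(cv2.minAreaRect(q[:,:2].astype(np.float32))).round(3).tolist())
    return c,p,col
if __name__=="__main__":
    run("scene");run("top")
E
python3 geo.py; python3 - <<'E'
import cv2
a=cv2.imread('pics/top.png')[30:220,235:390];b=cv2.imread('pics/scene.png')[160:320,185:335]
import numpy as np
a=cv2.resize(a,(480,588));b=cv2.resize(b,None,fx=2.1,fy=2.1);b=cv2.copyMakeBorder(b,0,588-b.shape[0],0,0,0)
cv2.imwrite('pics/crop.png',np.hstack([a,b]))
E
```

```text
scene knob 44 [ 0.5471 -0.0196  0.2159] [0.017 0.023 0.03 ] [ 0.555 -0.011  0.23 ]
leaf 64 [ 0.421   0.9071  0.5881 -0.015 ] ends [[0.556, -0.085], [0.654, 0.127]]
white 1450 z [0.166 0.179 0.183] ((0.7727258205413818, 0.040353164076805115), (0.26016557216644287, 0.36064043641090393), 1.3773094415664673) [[0.6380000114440918, 0.21699999272823334], [0.6470000147819519, -0.14300000667572021], [0.9070000052452087, -0.13699999451637268], [0.8980000019073486, 0.2240000069141388]]geo.py:7: RuntimeWarning: Mean of empty slice.
  k=p[red];print(cam,"knob",len(k),k.mean(0).round(4),np.ptp(k,axis=0).round(3), k.max(0).round(3))
  ret = um.true_divide(
Traceback (most recent call last):
  File "geo.py", line 15, in <module>
    run("scene");run("top")
                 ~~~^^^^^^^
  File "geo.py", line 7, in run
    k=p[red];print(cam,"knob",len(k),k.mean(0).round(4),np.ptp(k,axis=0).round(3), k.max(0).round(3))
                                                        ~~~~~~^^^^^^^^^^
ValueError: zero-size array to reduction operation maximum which has no identity
```

View pics/crop.png

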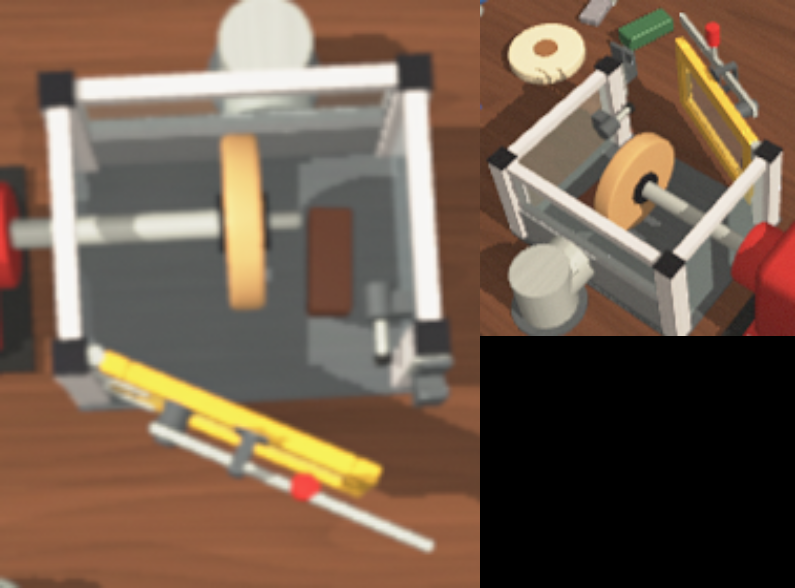

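The crop shows black caps on the four posts, the knob at top-view crop (303,487), and the keeper at crop (430,375). I'll use the caps to fit the guard frame.

```bash
cat > geo2.py <<'E'
from h import *
for cam in("scene","top"):
    c=bot.capture(cam);im=c["image"].astype(int);p,u,v=world(c,np.ones(im.shape[:2],bool));r,g,b=im[v,u].T
    m=(r>120)&(g<90)&(b<90)&(r>g*2)&(p[:,2]>.19)&(p[:,2]<.26)&(p[:,0]>.45)&(p[:,0]<.62)&(abs(p[:,1])<.12)
    k=p[m];print(cam,"knob",len(k),k.mean(0).round(4),k.min(0).round(3),k.max(0).round(3))
    m=(r<60)&(g<60)&(b<60)&(p[:,2]>.172)&(p[:,2]<.2)&(p[:,0]>.58)&(p[:,0]<.95)&(p[:,1]>-.2)&(p[:,1]<.25)
    M=np.zeros(im.shape[:2],np.uint8);M[v[m],u[m]]=1
    n,L,S,C=cv2.connectedComponentsWithStats(M)
    for i in range(1,n):
        if S[i,4]<15: continue
        q=p[m][L[v[m],u[m]]==i];print(" cap",C[i].round(),S[i,4],((q.min(0)+q.max(0))/2).round(4),np.ptp(q,axis=0).round(3))
    m=(r>150)&(g>110)&(b<90)&(p[:,2]>.174)&(p[:,2]<.19)&(p[:,0]>.5)&(p[:,0]<.68)&(p[:,1]>-.12)&(p[:,1]<.15)
    q=p[m][:,:2].astype(np.float32);d=cv2.fitLine(q,cv2.DIST_HUBER,0,.01,.01).ravel();print(" leaf",len(q),d.round(4),"open angle vs world y",np.arctan(d[0]/d[1]).round(4))
    # bar points: grey, z .13-.18 , in front of leaf
    m=(abs(r-b)<40)&(r>110)&(p[:,2]>.12)&(p[:,2]<.19)&(p[:,0]<.615)&(p[:,0]>.46)&(p[:,1]>-.16)&(p[:,1]<.11)
    q=p[m];d=cv2.fitLine(q.astype(np.float32),cv2.DIST_HUBER,0,.01,.01).ravel();print(" bar",len(q),d.round(4),q.min(0).round(3),q.max(0).round(3))
    print(bot.observe()["time_s"])
E
python3 geo2.py
```

```text
scene knob 69 [ 0.5443 -0.0218  0.2201] [ 0.531 -0.037  0.19 ] [ 0.553 -0.013  0.234]
 cap [246. 190.] 72 [ 0.6615 -0.133   0.1875] [0.04  0.029 0.025]
 cap [322. 232.] 72 [0.656  0.1658 0.1828] [0.031 0.03  0.008]
 cap [195. 235.] 81 [ 0.8927 -0.1253  0.1823] [0.03  0.032 0.011]
 cap [274. 285.] 105 [0.8809 0.1744 0.1836] [0.03  0.033 0.008]
 leaf 285 [0.4097 0.9122 0.6056 0.0306] open angle vs world y 0.4221
 bar 166 [0.416  0.9086 0.0369 0.5604 0.0137 0.1739] [ 0.491 -0.131  0.156] [0.615 0.102 0.187]
0.85
top knob 51 [ 0.5394 -0.0233  0.2282] [ 0.53  -0.035  0.2  ] [ 0.547 -0.015  0.237]
 cap [369.  53.] 86 [ 0.8918 -0.1247  0.1828] [0.025 0.023 0.009]
 cap [253.  58.] 85 [0.8793 0.1755 0.1827] [0.025 0.024 0.008]
 cap [374. 138.] 79 [ 0.6671 -0.1335  0.1826] [0.024 0.022 0.008]
 cap [259. 142.] 20 [0.6578 0.1641 0.1809] [0.018 0.016 0.007]
 leaf 494 [0.4088 0.9126 0.6048 0.0317] open angle vs world y 0.4211
 bar 371 [4.303e-01 9.016e-01 4.390e-02 5.536e-01 2.000e-04 1.698e-01] [ 0.491 -0.132  0.145] [0.615 0.099 0.187]
0.9
```

```bash
cat >> h.py <<'E'
O=np.array([.6614,.0164]);YAW=.038
gx=np.array([np.cos(YAW),np.sin(YAW)]);gy=np.array([-gx[1],gx[0]]);H=O+.13*gy
def knob(g,l):
    a=g; e=-gy*np.cos(a)-gx*np.sin(a); n=-gx*np.cos(a)+gy*np.sin(a)
    s=.08+.12*np.cos(l)-.0525*np.sin(l); z=.165+.12*np.sin(l)+.0525*np.cos(l)
    return np.r_[H+s*e+.035*n,z],e,n
def tell(g,l,dz=0):
    s=bot.observe();q=s["tool_rot"];M=R.from_quat(np.r_[q[1:],q[0]]).as_matrix()
    k,e,n=knob(g,l);k[2]+=dz
    d=M.T@(k-s["ee_pos"])/.04
    y=M[:2,1]; t=-n # tool y along into-guard direction
    ang=np.degrees(np.arctan2(y[0]*t[1]-y[1]*t[0],y@t))
    f=np.array(s["force"])
    print("t",s["time_s"],"ee",np.round(s["ee_pos"],4),"target",k.round(4),"units",d.round(3),"turn",round(-ang/6,2),"grip",s["grip_width"].round(3),round(float(s["gripper_force"]),1),"F along push",round(float(f[:2]@t),2),"along leaf",round(float(f[:2]@e),2),"z",round(float(f[2]),2),"j",np.round(s["joints"],2))
E
python3 -m creep '0 0 -1 0 85; 0 0 -1 0 85; 1 -0.65 0 0 85; 1 -0.65 0 0 85; 1 -0.65 0 0 85; 1 -0.65 0 0 85; 1 -0.65 0 0 85; 1 -0.65 0 0 85; 1 -0.65 0 0 85; 1 -0.65 0 0 85; 1 -0.65 0 0 85; 1 -0.65 0 0 85' 20
python3 -c "from h import *;tell(.46,-.04,.003)"
```

```text
time_s: 2.1
ee_pos: [0.4816, -0.1121, 0.3306]
tool_rot: [0.0, 0.981, 0.196, 0.0]
force: [0.4, -0.2, -0.1]
grip_width: 0.999
gripper_force: 0.0Traceback (most recent call last):
  File "<string>", line 1, in <module>
    from h import *;tell(.46,-.04,.003)
                    ~~~~^^^^^^^^^^^^^^^
  File "h.py", line 23, in tell
    print("t",s["time_s"],"ee",np.round(s["ee_pos"],4),"target",k.round(4),"units",d.round(3),"turn",round(-ang/6,2),"grip",s["grip_width"].round(3),round(float(s["gripper_force"]),1),"F along push",round(float(f[:2]@t),2),"along leaf",round(float(f[:2]@e),2),"z",round(float(f[2]),2),"j",np.round(s["joints"],2))
                                                                                                                            ^^^^^^^^^^^^^^^^^^^^^
AttributeError: 'float' object has no attribute 'round'
```

```bash
sed -i 's/s\["grip_width"\].round(3)/round(float(s["grip_width"]),3)/' h.py
python3 -m creep '0 0 0 -0.9 85; 0 0 0 -0.9 85; 0 0 0 -0.9 85; 0 0 0 -0.9 85; 0 0 0 -0.9 85; 0 0 0 -0.9 85; 0 0 0 -0.9 85; 0 0 0 -0.9 85; 0 0 0 0 85' 20
python3 -c "from h import *;tell(.46,-.04,.003)"
```

```text
time_s: 3.0
ee_pos: [0.4808, -0.1139, 0.3303]
tool_rot: [0.0, 0.84, 0.543, 0.0]
force: [-0.0, 0.0, -0.3]
grip_width: 0.996
gripper_force: 0.0
t 3.0 ee [ 0.4808 -0.1139  0.3303] target [ 0.5418 -0.0236  0.2157] units [2.683 0.468 2.867] turn -0.0 grip 0.996 0.0 F along push -0.05 along leaf -0.01 z -0.29 j [-0.38  0.18 -0.18  1.21 -0.    1.61]
```

```bash
python3 -m creep '0.9 0.15 0 0 85; 0.9 0.16 0 0 85; 0.88 0.16 0 0 85; 0 0 0.4 0 85; 0 0 0 0 85; 0 0 0 0 85' 20
python3 - <<'E'
from h import *
tell(.46,-.04,.003)
s=bot.observe();c=bot.capture("wrist");save(c,"w1.png")
im=c["image"].astype(int);K=c["camera_matrix"];z=c["range_z"];r,g,b=im[...,0],im[...,1],im[...,2]
m=(r>110)&(r>2*g)&(r>2*b)&(z>0);v,u=np.nonzero(m);z=z[v,u]
p=np.c_[(u-K[0,2])/K[0,0]*z,(v-K[1,2])/K[1,1]*z,z,np.ones(len(z))]@np.array(c["hand_eye"]).T
q=s["tool_rot"];P=R.from_quat(np.r_[q[1:],q[0]]).apply(p[:,:3])+s["ee_pos"]
n=(np.linalg.norm(P[:,:2]-[.542,-.023],axis=1)<.04)&(P[:,2]>.19)
P=P[n];print(len(P));t=P[P[:,2]>P[:,2].max()-.006];print("top",len(t),((t.min(0)+t.max(0))/2).round(4),np.ptp(t,axis=0).round(3),P[:,2].max())
E
```

```text
time_s: 3.6
ee_pos: [0.5414, -0.0238, 0.3141]
tool_rot: [-0.0, 0.84, 0.543, -0.001]
force: [-0.1, 0.1, 0.0]
grip_width: 0.997
gripper_force: 0.0
t 3.6 ee [ 0.5414 -0.0238  0.3141] target [ 0.5418 -0.0236  0.2157] units [0.01  0.01  2.462] turn -0.01 grip 0.997 0.0 F along push -0.12 along leaf -0.11 z 0.0 j [-0.18  0.28 -0.1   1.2  -0.    1.81]
972
top 653 [ 0.5406 -0.0252  0.2294] [0.021 0.021 0.006] 0.23240414242966445
```

View pics/w1.png

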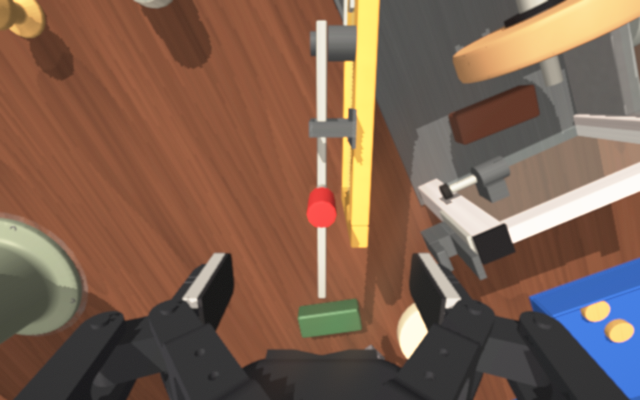

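The wrist view shows the knob at (321,207), midway between the pads. The bar runs along the pads, so the pinch is square to the leaf. Next: descend and grip.

```bash
python3 -m creep '0 0 0.8 0 60; 0 0 0.8 0 55; 0 0 0.7 0 50; 0 0 0.16 0 45; 0 0 0 0 10; 0 0 0 0 10; 0 0 0 0 10; 0 0 0 0 10; 0 0 0 0 10; 0 0 0 0 10' 30
python3 -c "from h import *;tell(.46,-.04,.003)"
```

```text
time_s: 4.65
ee_pos: [0.5425, -0.0244, 0.2172]
tool_rot: [0.001, 0.84, 0.543, 0.0]
force: [-1.9, -2.6, 5.8]
grip_width: 0.245
gripper_force: 31.1
t 4.65 ee [ 0.5425 -0.0244  0.2172] target [ 0.5418 -0.0236  0.2157] units [ 0.012 -0.023  0.038] turn -0.0 grip 0.245 31.1 F along push -0.71 along leaf 3.15 z 5.82 j [-0.18  0.34 -0.27  0.97 -0.    1.81]
```

```bash
python3 -m creep '0.06 0 -0.14 0 10; 0.06 0 -0.14 0 10; 0.06 0 -0.14 0 10; 0.06 0 -0.13 0 10; 0 0 0 0 10; 0 0 0 0 10' 30
python3 -c "from h import *;tell(.46,.145,.0045)
for g in (.46,.4,.33,.26,.19,.13,.1,.07,.05): print(g,knob(g,.145)[0].round(4))"
```

```text
time_s: 5.25
ee_pos: [0.5463, -0.0138, 0.2378]
tool_rot: [-0.001, 0.839, 0.544, 0.001]
force: [3.5, 3.9, -7.3]
grip_width: 0.251
gripper_force: 29.8
t 5.25 ee [ 0.5463 -0.0138  0.2378] target [ 0.5462 -0.0137  0.2388] units [ 0.001 -0.002 -0.025] turn 0.01 grip 0.251 29.8 F along push 1.6 along leaf -4.96 z -7.35 j [-0.16  0.33 -0.22  1.02  0.    1.83]
0.46 [ 0.5462 -0.0137  0.2343]
0.4 [ 0.556  -0.0201  0.2343]
0.33 [ 0.5679 -0.0267  0.2343]
0.26 [ 0.5802 -0.0325  0.2343]
0.19 [ 0.5929 -0.0373  0.2343]
0.13 [ 0.604  -0.0408  0.2343]
0.1 [ 0.6097 -0.0423  0.2343]
0.07 [ 0.6154 -0.0436  0.2343]
0.05 [ 0.6192 -0.0444  0.2343]
```

```bash
python3 -m creep '-0.044 0.288 0 -0.573 10; -0.044 0.288 0 -0.573 10; -0.044 0.288 0 -0.573 10; -0.044 0.288 0 -0.573 10; -0.044 0.288 0 -0.573 10; 0 0 0 0 10; 0 0 0 0 10' 30
python3 -c "from h import *;tell(.16,.145,.0045)"
```

```text
time_s: 5.95
ee_pos: [0.5981, -0.0393, 0.2372]
tool_rot: [-0.001, 0.749, 0.663, 0.001]
force: [2.1, 5.7, -6.5]
grip_width: 0.243
gripper_force: 30.4
t 5.95 ee [ 0.5981 -0.0393  0.2372] target [ 0.5985 -0.0392  0.2388] units [ 0.006  0.009 -0.04 ] turn 0.01 grip 0.243 30.4 F along push 1.35 along leaf -5.9 z -6.46 j [-0.19  0.43 -0.08  1.07  0.    1.5 ]
```

```bash
python3 -m creep '-0.02 0.12 -0.02 -0.239 10; -0.02 0.12 -0.02 -0.239 10; -0.02 0.12 0 -0.239 10; 0 0 0 0 10; 0 0 0 0 10' 30
python3 - <<'E'
from h import *
tell(.085,.145,.0045)
for cam in("scene","top"):
    c=bot.capture(cam);im=c["image"].astype(int);p,u,v=world(c,np.ones(im.shape[:2],bool));col=im[v,u]
    save(c,cam+"2.png")
    # guard coordinates
    d=p[:,:2]-O;G=np.c_[d@gx,d@gy,p[:,2]]
    m=(G[:,0]>-.09)&(G[:,0]<.02)&(G[:,1]>-.2)&(G[:,1]<-.125)&(G[:,2]>.14)
    for a in np.c_[G[m].round(3),u[m],v[m],col[m].mean(1).round()][:60]: print(cam,a.tolist())
E
```

```text
time_s: 6.45
ee_pos: [0.6116, -0.0424, 0.2382]
tool_rot: [-0.002, 0.723, 0.691, 0.001]
force: [2.2, 6.6, -10.3]
grip_width: 0.248
gripper_force: 30.2
t 6.45 ee [ 0.6116 -0.0424  0.2382] target [ 0.6125 -0.043   0.2388] units [-0.014  0.022 -0.015] turn 0.01 grip 0.248 30.2 F along push 1.92 along leaf -6.69 z -10.28 j [-0.19  0.45 -0.03  1.09  0.    1.43]
scene [-0.065, -0.183, 0.207, 250.0, 170.0, 128.0]
scene [-0.061, -0.184, 0.205, 249.0, 171.0, 107.0]
scene [-0.059, -0.177, 0.211, 250.0, 171.0, 149.0]
scene [-0.063, -0.177, 0.207, 251.0, 171.0, 129.0]
scene [-0.066, -0.175, 0.206, 252.0, 171.0, 101.0]
scene [-0.06, -0.184, 0.201, 249.0, 172.0, 117.0]
scene [-0.058, -0.177, 0.206, 250.0, 172.0, 126.0]
scene [-0.06, -0.174, 0.207, 251.0, 172.0, 139.0]
scene [-0.062, -0.172, 0.206, 252.0, 172.0, 131.0]
scene [-0.066, -0.171, 0.203, 253.0, 172.0, 110.0]
scene [-0.062, -0.186, 0.194, 249.0, 173.0, 114.0]
scene [-0.058, -0.178, 0.201, 250.0, 173.0, 109.0]
scene [-0.058, -0.173, 0.204, 251.0, 173.0, 121.0]
scene [-0.059, -0.169, 0.205, 252.0, 173.0, 138.0]
scene [-0.06, -0.166, 0.206, 2
[... 2765 characters left out ...]
8.0, 160.0, 156.0]
top [-0.061, -0.181, 0.204, 389.0, 160.0, 148.0]
top [-0.061, -0.183, 0.209, 390.0, 160.0, 126.0]
top [-0.063, -0.17, 0.209, 385.0, 161.0, 152.0]
top [-0.063, -0.173, 0.207, 386.0, 161.0, 155.0]
top [-0.063, -0.175, 0.206, 387.0, 161.0, 155.0]
top [-0.063, -0.178, 0.207, 388.0, 161.0, 154.0]
top [-0.063, -0.181, 0.205, 389.0, 161.0, 145.0]
top [-0.064, -0.183, 0.206, 390.0, 161.0, 122.0]
top [-0.065, -0.171, 0.2, 385.0, 162.0, 125.0]
top [-0.065, -0.173, 0.203, 386.0, 162.0, 127.0]
top [-0.065, -0.176, 0.203, 387.0, 162.0, 128.0]
top [-0.066, -0.178, 0.207, 388.0, 162.0, 126.0]
top [-0.066, -0.18, 0.205, 389.0, 162.0, 117.0]
top [-0.065, -0.185, 0.196, 390.0, 162.0, 102.0]
```

```bash
python3 -m creep '-0.012 0.072 0 -0.14 10; 0 0 0 0 10; -0.012 0.072 0 -0.14 10; 0 0 0 0 10; 0 0 0 0 10' 30
python3 -c "from h import *;tell(.055,.145,.0045)"
python3 -m creep '-0.009 0.048 0 -0.095 10; 0 0 0 0 10;-0.009 0.048 0 -0.095 10; 0 0 0 0 10; 0 0 0 0 10' 30
python3 -c "from h import *;tell(.035,.145,.0045)"
```

```text
time_s: 7.05
ee_pos: [0.6167, -0.0436, 0.2381]
tool_rot: [-0.002, 0.713, 0.701, 0.0]
force: [0.8, 6.5, -8.5]
grip_width: 0.249
gripper_force: 30.3
t 7.05 ee [ 0.6167 -0.0436  0.2381] target [ 0.6182 -0.0442  0.2388] units [-0.014  0.038 -0.018] turn 0.0 grip 0.249 30.3 F along push 0.66 along leaf -6.48 z -8.51 j [-0.19  0.46 -0.02  1.09  0.    1.4 ]
time_s: 7.55
ee_pos: [0.62, -0.0443, 0.2379]
tool_rot: [-0.003, 0.706, 0.708, -0.0]
force: [-0.5, 6.5, -7.7]
grip_width: 0.246
gripper_force: 30.4
t 7.55 ee [ 0.62   -0.0443  0.2379] target [ 0.622  -0.045   0.2388] units [-0.016  0.052 -0.022] turn -0.0 grip 0.246 30.4 F along push -0.44 along leaf -6.46 z -7.69 j [-0.19  0.47 -0.01  1.1   0.    1.38]
```

```bash
for i in 1; do python3 -m creep '-0.009 0.048 0 -0.095 10; 0 0 0 0 10;-0.009 0.048 0 -0.095 10; 0 0 0 0 10; 0 0 0 0 10' 30 >/dev/null
python3 -c "from h import *;tell(.015,.145,.0045)"; done
python3 -m creep '-0.009 0.048 0 -0.095 10; 0 0 0 0 10; 0 0 0 0 10' 30 >/dev/null
python3 -c "from h import *;tell(.005,.145,.0045)"
```

```text
t 8.05 ee [ 0.6233 -0.045   0.2378] target [ 0.6259 -0.0456  0.2388] units [-0.016  0.063 -0.026] turn -0.0 grip 0.247 30.5 F along push -2.41 along leaf -6.59 z -10.38 j [-0.19  0.48  0.01  1.1   0.    1.36]
t 8.35 ee [ 0.625  -0.0454  0.2377] target [ 0.6278 -0.0459  0.2388] units [-0.016  0.07  -0.028] turn -0.01 grip 0.243 30.5 F along push -3.86 along leaf -5.22 z -8.57 j [-0.19  0.48  0.01  1.11  0.    1.35]
```

```bash
python3 -m creep '-0.009 0.048 0 -0.095 10; 0 0 0 0 10; 0 0 0 0 10' 30 >/dev/null
python3 -c "from h import *;tell(-.005,.145,.0045)"
python3 -m creep '-0.009 0.048 0 -0.095 10; 0 0 0 0 10; 0 0 0 0 10' 30 >/dev/null
python3 -c "from h import *;tell(-.015,.145,.0045)"
```

```text
t 8.65 ee [ 0.6266 -0.0457  0.2376] target [ 0.6297 -0.0462  0.2388] units [-0.016  0.077 -0.031] turn -0.01 grip 0.244 30.5 F along push -3.33 along leaf -6.2 z -9.22 j [-0.19  0.49  0.02  1.11  0.    1.34]
t 8.95 ee [ 0.6282 -0.046   0.2374] target [ 0.6316 -0.0464  0.2388] units [-0.016  0.085 -0.034] turn -0.01 grip 0.248 30.6 F along push -5.41 along leaf -7.03 z -8.18 j [-0.19  0.49  0.02  1.11  0.    1.33]
```

```bash
python3 -m creep '-0.005 0.04 0 -0.08 10; 0 0 0 0 10; 0 0 0 0 10' 30 >/dev/null
python3 -c "from h import *;tell(-.023,.145,.0045)"
```

```text
t 9.25 ee [ 0.6295 -0.0462  0.2374] target [ 0.6332 -0.0466  0.2388] units [-0.017  0.09  -0.036] turn -0.01 grip 0.242 30.7 F along push -5.77 along leaf -5.9 z -7.27 j [-0.19  0.49  0.03  1.11  0.    1.32]
```

```bash
python3 -m creep '-0.005 0.04 0 -0.08 10; 0 0 0 0 10; 0 0 0 0 10' 30 >/dev/null
python3 -c "from h import *;tell(-.023,.145,.0045)"
python3 -m creep '-0.005 0.04 0 -0.08 10; 0 0 0 0 10; 0 0 0 0 10' 30 >/dev/null
python3 -c "from h import *;tell(-.023,.145,.0045)"
```

```text
t 9.55 ee [ 0.6297 -0.046   0.2373] target [ 0.6332 -0.0466  0.2388] units [-0.02   0.086 -0.039] turn 0.08 grip 0.244 31.2 F along push -10.06 along leaf -7.32 z -6.16 j [-0.19  0.49  0.03  1.12  0.    1.31]
t 9.85 ee [ 0.6298 -0.0461  0.2372] target [ 0.6332 -0.0466  0.2388] units [-0.02   0.084 -0.04 ] turn 0.15 grip 0.25 31.7 F along push -14.83 along leaf -7.11 z -2.72 j [-0.19  0.5   0.04  1.12  0.    1.3 ]
```

```bash
python3 -m creep '0.005 -0.04 0 0.08 10; 0.005 -0.04 0 0.08 10; 0.003 -0.025 0 0.05 10; 0 0 0 0 10; 0 0 0 0 10' 30 >/dev/null
python3 -c "from h import *;tell(-.005,.145,.0045)"
python3 -m creep '-0.04 0 0.08 0 10;-0.04 0 0.08 0 10; -0.04 0 0.08 0 10; 0 0 0 0 10; 0 0 0 0 10' 30 >/dev/null
python3 -c "from h import *;tell(-.005,.0,.0045)"
```

```text
t 10.35 ee [ 0.6282 -0.0458  0.2374] target [ 0.6297 -0.0462  0.2388] units [-0.011  0.038 -0.035] turn 0.12 grip 0.249 30.8 F along push -7.19 along leaf -5.84 z -7.52 j [-0.19  0.49  0.02  1.11  0.    1.32]
t 10.85 ee [ 0.6288 -0.0518  0.2288] target [ 0.6301 -0.055   0.222 ] units [-0.083  0.029  0.169] turn 0.11 grip 0.248 30.9 F along push -7.39 along leaf -3.68 z -3.33 j [-0.2   0.5   0.01  1.09  0.    1.32]
```

```bash
python3 -m creep '-0.03 0 0.06 0 10;-0.03 0 0.06 0 10; -0.02 0 0.05 0 10; 0 0 0 0 10; 0 0 0 0 10' 30 >/dev/null
python3 -c "from h import *;tell(-.005,.0,.0)"
```

```text
t 11.35 ee [ 0.6292 -0.0551  0.2231] target [ 0.6301 -0.055   0.2175] units [0.    0.023 0.14 ] turn 0.11 grip 0.247 31.2 F along push -8.04 along leaf -3.03 z 1.33 j [-0.2   0.5   0.    1.08  0.    1.31]
```

```bash
python3 -m creep '0 0 0.04 0 10; 0 0 0 0 10; 0 0 0 0 10' 30 >/dev/null
python3 -c "from h import *;tell(-.005,.0,.0)"
python3 -m creep '0 0 0.04 0 10; 0 0 0 0 10; 0 0 0 0 10' 30 >/dev/null
python3 - <<'E'
from h import *
tell(-.005,.0,.0)
c=bot.capture("scene");im=c["image"].astype(int);p,u,v=world(c,np.ones(im.shape[:2],bool));b=im[v,u].mean(1)
d=p[:,:2]-O;G=np.c_[d@gx,d@gy,p[:,2]]
for y in(-.185,-.175,-.165,-.13,-.12,-.11):
    m=(abs(G[:,1]-y)<.005)&(G[:,0]>-.055)&(G[:,0]<-.02)&(G[:,2]>.14)&(G[:,2]<.26);print(y,m.sum(),np.sort(G[m,2])[-6:].round(3),G[m,0].mean().round(3))
E
```

```text
t 11.65 ee [ 0.6293 -0.0551  0.223 ] target [ 0.6301 -0.055   0.2175] units [0.    0.022 0.138] turn 0.11 grip 0.25 32.0 F along push -11.55 along leaf -4.24 z 8.69 j [-0.2   0.5   0.    1.08  0.    1.31]
t 11.95 ee [ 0.6293 -0.0551  0.223 ] target [ 0.6301 -0.055   0.2175] units [0.    0.02  0.136] turn 0.11 grip 0.248 32.7 F along push -13.76 along leaf -4.45 z 17.22 j [-0.2   0.5   0.    1.08  0.    1.31]
-0.185 12 [0.171 0.175 0.175 0.176 0.178 0.178] -0.032
-0.175 5 [0.165 0.169 0.17  0.176 0.179] -0.031
-0.165 6 [0.176 0.18  0.183 0.19  0.197 0.203] -0.029
-0.13 9 [0.173 0.173 0.174 0.178 0.179 0.179] -0.031
-0.12 15 [0.175 0.176 0.176 0.177 0.178 0.178] -0.031
-0.11 13 [0.175 0.176 0.177 0.177 0.177 0.178] -0.033
```

```bash
python3 -m creep '0 0 -0.06 0 10; 0 0 0 0 10; 0 0 0 0 25; 0 0 0 0 32; 0 0 0 0 40; 0 0 0 0 50; 0 0 0 0 55; 0 0 0 0 55; 0 0 0 0 55' 30 
python3 -m creep '0 0 -0.4 0 55; 0 0 -0.8 0 55; 0 0 -1 0 55; 0 0 -1 0 55; 0 0 -1 0 55; -1 0 0 0 55; -1 0 0 0 55; -1 0 0 0 55; 0 0 0 0 55; 0 0 0 0 55; 0 0 0 0 55'
python3 - <<'E'
from h import *
for cam in("scene","top"):
    c=bot.capture(cam);save(c,cam+"3.png");im=c["image"].astype(int);p,u,v=world(c,np.ones(im.shape[:2],bool));r,g,b=im[v,u].T
    d=p[:,:2]-O;G=np.c_[d@gx,d@gy,p[:,2]]
    m=(r>120)&(r>g*2)&(r>2*b)&(G[:,2]>.19)&(G[:,2]<.26)&(abs(G[:,0]+.04)<.06)&(abs(G[:,1]+.07)<.06);k=G[m];print(cam,"knob G",len(k),k.mean(0).round(4),k.max(0).round(3))
    m=(r>150)&(g>110)&(b<90)&(abs(G[:,2]-.181)<.006)&(abs(G[:,0])<.06)&(abs(G[:,1])<.13);f=cv2.fitLine(G[m,:2].astype(np.float32),cv2.DIST_HUBER,0,.01,.01).ravel();print("gate",np.arctan(f[0]/f[1]),m.sum())
    for y in(-.185,-.175,-.165,-.13,-.12,-.11):
        m=(abs(G[:,1]-y)<.005)&(G[:,0]>-.07)&(G[:,0]<-.02)&(G[:,2]>.14)&(G[:,2]<.26);print(y,m.sum(),np.sort(G[m,2])[-6:].round(3),G[m,0].mean().round(3))
a=cv2.imread("pics/scene3.png")[150:260,220:340];b=cv2.imread("pics/top3.png")[100:200,260:400]
a=cv2.resize(a,(400,367),interpolation=cv2.INTER_CUBIC);b=cv2.resize(b,(400,286),interpolation=cv2.INTER_CUBIC);b=cv2.copyMakeBorder(b,0,81,0,0,0)
cv2.imwrite("pics/crop3.png",np.hstack([a,b]))
E
```

```text
time_s: 12.9
ee_pos: [0.6324, -0.056, 0.2223]
tool_rot: [0.0, 0.687, 0.726, -0.0]
force: [0.2, 0.0, -0.6]
grip_width: 0.643
gripper_force: 0.0
time_s: 14.0
ee_pos: [0.6389, -0.1749, 0.3903]
tool_rot: [-0.0, 0.687, 0.727, 0.0]
force: [-0.6, -0.7, -0.2]
grip_width: 0.64
gripper_force: 0.0
scene knob G 75 [-0.033  -0.0673  0.2252] [-0.025 -0.06   0.241]
gate 0.014122919 355
-0.185 11 [0.174 0.176 0.177 0.177 0.178 0.178] -0.036
-0.175 3 [0.157 0.17  0.172] -0.035
-0.165 8 [0.185 0.192 0.196 0.199 0.2   0.2  ] -0.025
-0.13 12 [0.173 0.175 0.175 0.176 0.177 0.178] -0.036
-0.12 15 [0.175 0.177 0.177 0.177 0.177 0.18 ] -0.036
-0.11 13 [0.174 0.176 0.176 0.177 0.177 0.178] -0.036
top knob G 69 [-0.0388 -0.0692  0.232 ] [-0.027 -0.06   0.239]
gate 0.0105773965 561
-0.185 15 [0.175 0.175 0.176 0.176 0.178 0.181] -0.039
-0.175 15 [0.175 0.175 0.175 0.177 0.177 0.178] -0.039
-0.165 27 [0.179 0.181 0.186 0.199 0.206 0.207] -0.038
-0.13 15 [0.174 0.174 0.175 0.175 0.175 0.177] -0.039
-0.12 15 [0.175 0.175 0.176 0.176 0.178 0.179] -0.039
-0.11 13 [0.176 0.176 0.176 0.177 0.177 0.178] -0.038
```

View pics/crop3.png

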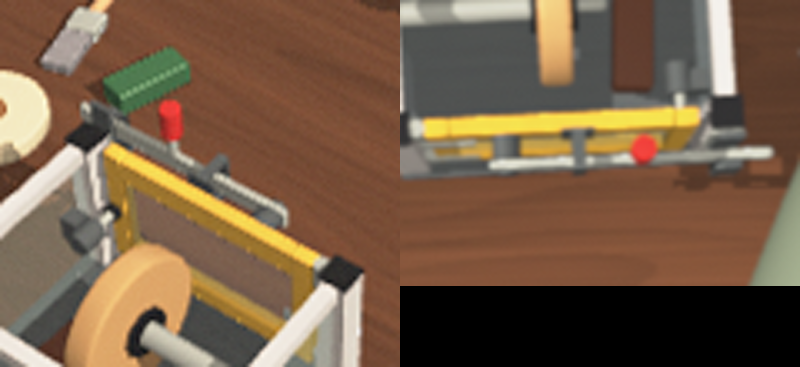

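The pictures show the gate shut at about 0.012 rad and held. The bar is level, with its top at 176 mm, in the notch between striker and back plate (right crop, about (730,153)). The robot is clear, so I'm handing in.

```bash
python3 -c "from rig import bot;print(bot.close_job())"
```

```text
the job is handed in; nothing more can be done
None
```

The gate is shut at about 0.012 rad and holds with the robot clear of it; the bar lies level in the keeper's notch, and I handed the job in at about 14 s (no verdict was returned).

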